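# Release the green tin from its gravity feeder

## Robot

A 7-joint arm with a two-finger parallel gripper is mounted at the origin on the work surface. World frame = base frame: x ahead of the robot, y to its left, z up, the work surface at z = 0. Lengths are in m, angles in rad, forces in N, time in s.
With the tool pointing down it reaches from about 0.425 to 0.875 m from the base axis. Payload 8.4 kg.
Tool frame: the origin (TCP) lies at the very end of the fingers, on their centre line; the grasp point (between the pads) lies r.grip_point_offset behind it (r.grip_point_offset is the distance from the TCP to the grasp point, in m); z points along the fingers, y is the direction in which the jaws open and shut (so a half turn about z gives the same grasp; the last joint's range is limited). The gripper opens to 85 mm and grips with 20 to 120 N. Pads are 22 mm wide; open, the fingers measure 114 mm over their backs; the gripper's body (76 mm by 85 mm) begins 54 mm behind the grasp point. The pads swing forward as they close: fully open they stand 13 mm farther back than shut.
Start: joints at [1.039, 0.333, 0.04, 1.465, -0.013, 1.343, -0.059], TCP at [0.273, -0.59, 0.231] pointing down, gripper open.
Joint ranges: [-2.58, 2.58], [-0.38, 2.09], [-1.3, 1.39], [0.25, 2.4], [-1.5, 4.64], [0.08, 2.09], [-2.65, 2.65]. Speed limits (rad/s): [2.22, 2.22, 2.79, 2.79, 3.14, 3.14, 3.14].

## Interface

Orientations are given as a rotation vector (axis times angle).
In Python, from rig import r gives the robot as it stands. The module is installed in compiled form; this text tells all that it offers.
- The arm moves only by the tool step_arm, never from a script. Its argument "deltas" is a list of rows, each a list of 6 numbers: the shift along the world's x, y, z in units of 0.05 m (1.0 is 0.05 m), then the turn, a rotation vector about the world's x, y, z in units of 6 degrees (1.0 is 6 degrees). In form: [[dx, dy, dz, wx, wy, wz], ...]. A call has 1 to 20 rows; each row shifts and turns the commanded pose from where the row before left it; what a row does not reach is not made up. A row lasts 1/10 s, in which the tool goes at most 50 mm and 8.59 degrees, less where a joint would pass 70% of its speed; a pose out of reach is approached as far as the arm can. A call with a number of a shift or a turn outside -1 to 1 is refused whole. A call with a gripper value outside its range is refused whole. "fingers" is the opening, from -1 (shut) to 1 (fully open), so that 0 is half open, set as the call begins (left out, the last holds). The fingers move at their own pace and stop on an object; "squeeze" is the grip in N (left out, the last holds). Time passes only in rows, so rows that do not move let the fingers close. It gives the time, the measured TCP pose, the force and the opening at its end, in the units of the state.
- r.read_state(): the state, without advancing time (a new reading comes with each control period).
- r.grab_frame(name): name is "scene" or "top" or "wrist"; returns a dict with "pixels" (384x512x3 uint8, red, green, blue), "z_map" (384x512 float32, m along the optical axis (not along the pixel's ray), 0 where there is no reading), "fx", "fy", "cx", "cy" (pixels), "view" (4x4, takes a point from world to camera coordinates). Camera axes: x right, y up, looking along -z (the intrinsics and any distortion apply to the point x, -y, -z); pixel columns grow to the right and rows downward; lengths in m; the calibration is good to about 2 mm. A picture is of the moment at which its call begins.
- r.job_done(): hands the job in, once; it reports no verdict.
The state is a dict: "time_s": time; "q": joint angles; "joint_velocities": joint speeds; "effort": joint torques, N m; "tcp_pos": TCP position; "orientation": TCP orientation; "wrist_force": force on the tool from outside, world axes, zero at the start; "ft_torque": the same for the moment, N m; "finger_gap": finger opening in m.
Only numpy, scipy, OpenCV 4.12 (cv2) and the standard library are available. Lean on these libraries where they do the work, as an engineer would, in place of code of your own. Each camera call takes 0.05 s, during which the arm holds its last target. There are 200 camera calls.

## Task

Let the green tin out of its feeder: with the fingertips, press the yellow paddle of that feeder's rocking lever down so that the blue gate lifts, keep it down until the tin has rolled into the pocket at the end of the ramp, then let go so that the gate drops shut again. Only work the paddle: do not touch the tins in the feeders, leave the red tin waiting behind its shut gate, and leave everything else on the table where it is.

Things in the scene. Friction and masses are not known exactly. Their poses are not given: they have to be found in the camera images.
- green_feeder: Feeder holding the green tin, fixed; white walls, white base plate 335 x 140 mm, 140 mm high. The two look alike and either may stand on the left. Origin: at table height under the waiting tin; +x along the ramp, downhill, away from the paddle; z up. The tin waits on a ramp (slope 0.15 rad, 50 mm up at the origin) behind a blue gate at x = 31 mm; the ramp ends at x = 62 mm.
- green_pivot (a point): Middle of the pivot axis (along feeder y) of that feeder's rocking lever: feeder x = -60, z = 125 mm. The lever is a blue frame of two arms outside the lane; the gate hangs from its +x end, the yellow paddle is at its -x end. Its axes are the feeder's, turning with the lever.
- green_pad (a point): Centre of the top of the yellow ribbed press paddle (50 mm along x, 60 across, 6 thick) of the green tin's feeder. Gate shut: feeder x = -160, y = 0, z = 133 mm; pressed right down about 44 mm lower, moving on an arc 100 mm from the pivot and tilting with the lever. Only the 6 mm base plate lies under it.
- green_lever (a joint): Angle (rad) of the green tin's rocking lever: 0 = gate shut, grows as the paddle goes down and the gate rises, stop at 0.46. The tin passes under the gate only above about 0.34. A spring shuts it when let go; pressing the paddle's centre takes about 3 N to start and 6 N at the stop.
- green_tin: The green round tin with brass-coloured ends and middle band, 60 mm across, 80 mm long, about 150 g, lying across its feeder's lane. Origin: its centre; y along its length; x and z turn as it rolls. It waits with its centre 80 mm above the table. Released, it rolls by itself in about a second into the open pocket past the ramp (feeder x = 62 to 128 mm, floor 20 mm up, end lip 55 mm high), its centre then near x = 95, z = 50 mm.
- red_feeder: Feeder holding the red tin, fixed; white walls, white base plate 335 x 140 mm, 140 mm high. The two look alike and either may stand on the left. Origin: at table height under the waiting tin; +x along the ramp, downhill, away from the paddle; z up. The tin waits on a ramp (slope 0.15 rad, 50 mm up at the origin) behind a blue gate at x = 31 mm; the ramp ends at x = 62 mm.
- red_pivot (a point): Middle of the pivot axis (along feeder y) of that feeder's rocking lever: feeder x = -60, z = 125 mm. The lever is a blue frame of two arms outside the lane; the gate hangs from its +x end, the yellow paddle is at its -x end. Its axes are the feeder's, turning with the lever.
- red_pad (a point): Centre of the top of the yellow ribbed press paddle (50 mm along x, 60 across, 6 thick) of the red tin's feeder. Gate shut: feeder x = -160, y = 0, z = 133 mm; pressed right down about 44 mm lower, moving on an arc 100 mm from the pivot and tilting with the lever. Only the 6 mm base plate lies under it.
- red_lever (a joint): Angle (rad) of the red tin's rocking lever: 0 = gate shut, grows as the paddle goes down and the gate rises, stop at 0.46. The tin passes under the gate only above about 0.34. A spring shuts it when let go; pressing the paddle's centre takes about 3 N to start and 6 N at the stop.
- red_tin: The red round tin with brass-coloured ends and middle band, 60 mm across, 80 mm long, about 150 g, lying across its feeder's lane. Origin: its centre; y along its length; x and z turn as it rolls. It waits with its centre 80 mm above the table. Released, it rolls by itself in about a second into the open pocket past the ramp (feeder x = 62 to 128 mm, floor 20 mm up, end lip 55 mm high), its centre then near x = 95, z = 50 mm.
- twine: Bystander: wooden spool of twine, 48 mm across, 61 mm high. Origin at the centre of its underside.
- stand_tin: Bystander: green tin standing upright on the table between the feeders, 60 mm across, 80 mm high; same look as the tin to be released but not in a feeder. Origin at the centre of its underside.
- bowl: Bystander: white bowl, 110 mm across, 50 mm high. Origin at the centre of its underside.
- jar: Bystander: amber jar with a red lid, 70 mm across, 100 mm high. Origin at the centre of its underside.
- mug: Bystander: blue mug, 76 mm across, 85 mm high. Origin at the centre of its underside.
- gift_box: Bystander: flat square green gift box, 110 x 110 x 45 mm. Origin at the centre of its underside.
- brush: Bystander: brush, hand brush lying on the table. Origin at the middle of its length.
Not all that is in view belongs to the job. What is shaped like the green_tin but turquoise is not meant.

How it is judged:
On the way, in this order (a step that is already met when the one before it is completed fails the run):
1. the fingers press the paddle of the green tin's feeder down and its gate is rising (value of joint green_lever above 0.2 rad and contact force between the fingers and green_feeder above 0.5 N and distance between the grasp point and green_pad below 0.1 m), for 0.05 s.
2. the green tin lies in the pocket beyond the gate while the fingers still hold the paddle down (all of step 1 and x of green_tin in the frame of green_feeder between 0.082 and 0.108 m and y of green_tin in the frame of green_feeder between -0.015 and 0.015 m and z of green_tin in the frame of green_feeder below 0.058 m), for 0.1 s.
At the end, for the whole second after the job is handed in: The green tin rests in its feeder's pocket (centre 82-108 mm along the feeder's x, within 15 mm of its middle line, below 58 mm); that lever is within 0.05 rad of shut; the red lever is within 0.05 rad of shut and the red tin within 20 mm of its start (x of green_tin in the frame of green_feeder between 0.082 and 0.108 m and y of green_tin in the frame of green_feeder between -0.015 and 0.015 m and z of green_tin in the frame of green_feeder below 0.058 m and linear speed of green_tin below 0.03 m/s and value of joint each of green_lever, red_lever below 0.05 rad and distance of red_tin from where it was at the start of the episode below 0.02 m); the robot touches nothing.
It fails at once if the robot touches either feeder's tin (contact force between any of the fingers, the arm and green_tin above 0.3 N or contact force between any of the fingers, the arm and red_tin above 0.3 N).
It fails at once if the green tin is lifted out of its lane (height (world z) of green_tin above 0.1 m).
It fails at once if the red tin's gate is opened or the red tin moves from its place (value of joint red_lever above 0.15 rad or distance of red_tin from where it was at the start of the episode above 0.02 m).
It fails at once if a bystander is moved more than 30 mm (distance of any of twine, stand_tin, bowl, jar, mug, gift_box, brush from where it was at the start of the episode above 0.03 m).
It also fails if it takes over 38 s, if anything falls off the work surface, if the arm or the gripper's body presses on something with over 40 N, if the wrist force passes 120 N, or if a joint passes its speed limit or range.

## Working session

There is one attempt and no reset: what is moved stays moved. The work goes in short steps, Python scripts to look and compute and a tool call to move; the robot and the scene stay as the last step left them, time stands still between calls to the robot, and variables do not carry over. Pictures are saved under pics/ and viewed, about 8 in all and at most 12, crops included, and the job is handed in when it is done.

Besides the shell and the picture viewer there is one more tool, called after ">>>" as name(argument=value, ...) on one line, values as JSON. step_arm: Moves the arm, as the interface text tells. Its arguments: {"type":"object","properties":{"deltas":{"type":"array","items":{"type":"array","items":{"type":"number","minimum":-1,"maximum":1}}},"fingers":{"type":"number"},"squeeze":{"type":"number"}},"required":["deltas"]}

```bash
mkdir -p pics && cat > h.py <<'E'
import numpy as np, cv2
from rig import r
def grab(n):
    f=r.grab_frame(n); return f
def save(f,p,crop=None,s=1):
    im=f["pixels"][...,::-1]
    if crop: a,b,c,d=crop; im=im[b:d,a:c]
    cv2.imwrite("pics/"+p,cv2.resize(im,None,fx=s,fy=s,interpolation=cv2.INTER_CUBIC))
def pts(f):
    z=f["z_map"]; v,u=np.indices(z.shape)
    P=np.stack([(u-f["cx"])/f["fx"]*z,-(v-f["cy"])/f["fy"]*z,-z,np.ones_like(z)],-1)
    W=P@np.linalg.inv(f["view"]).T
    W=W[...,:3]; W[z==0]=np.nan; return W
E
python3 - <<'E'
from h import *
s=r.read_state(); print({k:np.round(v,3) for k,v in s.items()}, r.grip_point_offset)
for n in("scene","top"):
    f=grab(n); save(f,n+"0.png"); np.savez(n+".npz",**f)
    print(n,np.round(np.linalg.inv(f["view"]),3).tolist(),f["fx"])
E
```

```text
{'time_s': np.float64(0.0), 'q': array([ 1.039,  0.334,  0.04 ,  1.466, -0.013,  1.343, -0.058]), 'joint_velocities': array([-0.001,  0.001,  0.001, -0.001,  0.   ,  0.   ,  0.001]), 'effort': array([-1.0000e-03, -6.5856e+01,  1.3660e+00, -4.0557e+01,  1.7000e-02,
        1.2000e-02, -0.0000e+00]), 'tcp_pos': array([ 0.272, -0.59 ,  0.23 ]), 'orientation': array([-3.067e+00, -6.740e-01,  1.000e-03]), 'wrist_force': array([-0.73 , -0.   ,  0.316]), 'ft_torque': array([ 0.055, -0.051, -0.006]), 'finger_gap': np.float64(0.085)} 0.0187
scene [[0.578, -0.443, 0.686, 1.326], [0.816, 0.337, -0.47, -0.558], [-0.023, 0.831, 0.556, 0.786], [0.0, 0.0, 0.0, 1.0]] 420.24850448855693
top [[-0.004, 0.988, -0.156, 0.313], [-1.0, -0.004, 0.001, 0.011], [0.001, 0.156, 0.988, 1.251], [0.0, 0.0, 0.0, 1.0]] 365.2510217465481
```

View pics/scene0.png

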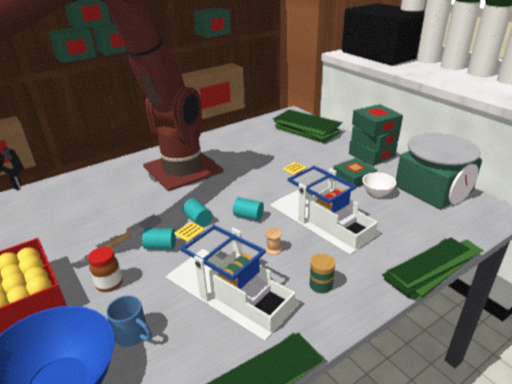

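View pics/top0.png

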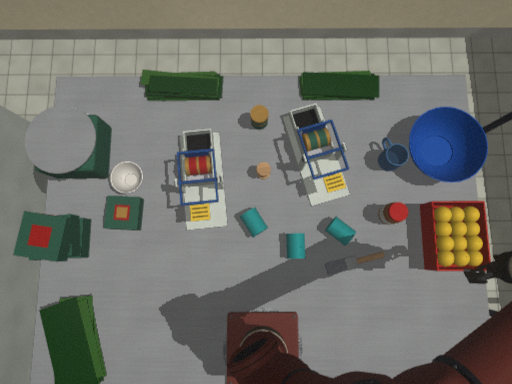

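The scene holds two feeders. In the top view, the green/brass tin in a feeder is at about (316,138) with its paddle at (334,183). The red tin is at (198,165) with its paddle at (200,212). Other candidates for "green tin" are the standing tin at (259,116), which is not in a feeder, and three turquoise tins at (254,221), (296,245) and (341,231), which are excluded by colour. So the green feeder is the right one (−y side). Next I measure it and confirm in a crop.

```bash
cat > m.py <<'E'
from h import *
def measure(n,f):
    W=pts(f); hsv=cv2.cvtColor(f["pixels"],cv2.COLOR_RGB2HSV); H,S,V=cv2.split(hsv)
    out={}
    ym=((H>18)&(H<32)&(S>140)&(V>140)&(W[...,2]>.08)&(W[...,2]<.15)).astype(np.uint8)
    ym=cv2.morphologyEx(ym,cv2.MORPH_CLOSE,np.ones((5,5)))
    k,l,st,c=cv2.connectedComponentsWithStats(ym)
    for i in range(1,k):
        if st[i,4]>60: print(n,"yellow",np.round(c[i]),st[i,4],"mid",np.round(np.nanmedian(W[l==i],0),4),"mean",np.round(np.nanmean(W[l==i],0),4), np.round(np.nanmin(W[l==i],0),3),np.round(np.nanmax(W[l==i],0),3))
    bm=((H>105)&(H<125)&(S>150)&(V>60)&(W[...,2]>.11)&(W[...,2]<.2)).astype(np.uint8)
    bm=cv2.morphologyEx(bm,cv2.MORPH_CLOSE,np.ones((3,3)))
    k,l,st,c=cv2.connectedComponentsWithStats(bm)
    for i in range(1,k):
        if st[i,4]>60:
            p=W[l==i]; p=p[~np.isnan(p).any(1)]
            rc=cv2.minAreaRect(p[:,:2].astype(np.float32)); print(n,"blue",np.round(c[i]),st[i,4],[np.round(x,3) for x in rc],np.round(np.median(p[:,2]),3))
    wm=((S<40)&(V>130)&(W[...,2]>.003)&(W[...,2]<.15)).astype(np.uint8)
    k,l,st,c=cv2.connectedComponentsWithStats(wm)
    for i in range(1,k):
        if st[i,4]>600:
            p=W[l==i]; p=p[~np.isnan(p).any(1)]; rc=cv2.minAreaRect(p[:,:2].astype(np.float32)); print(n,"white",np.round(c[i]),st[i,4],[np.round(x,3) for x in rc])
E
python3 - <<'E'
from m import *
for n in("top","scene"):
    f=dict(np.load(n+".npz")); measure(n,f)
f=dict(np.load("top.npz")); save(f,"crop.png",(270,90,390,220),5)
E
```

```text
top yellow [334. 182.] 269 mid [ 0.524  -0.2273  0.1318] mean [ 0.5238 -0.2273  0.1317] [ 0.495 -0.258  0.125] [ 0.553 -0.196  0.138]
top yellow [200. 212.] 285 mid [0.4321 0.1894 0.131 ] mean [0.4323 0.1903 0.1308] [0.407 0.16  0.006] [0.473 0.22  0.137]
top yellow [461. 236.] 1950 mid [ 0.3566 -0.6303  0.088 ] mean [ 0.3564 -0.6313  0.087 ] [ 0.266 -0.714 -0.001] [ 0.45  -0.566  0.101]
top blue [314. 126.] 103 [array([ 0.709, -0.172]), array([0.009, 0.112]), np.float64(15.146)] 0.128
top white [211. 188.] 784 [array([0.557, 0.2  ]), array([0.334, 0.139]), np.float64(4.986)]
top white [125. 177.] 711 [array([0.559, 0.452]), array([0.107, 0.108]), np.float64(57.101)]
scene yellow [294. 168.] 137 mid [0.4374 0.187  0.1348] mean [0.4372 0.1866 0.1347] [0.413 0.159 0.129] [0.461 0.22  0.139]
scene yellow [189. 231.] 285 mid [ 0.5276 -0.2298  0.1351] mean [ 0.5275 -0.2295  0.1349] [ 0.497 -0.261  0.129] [ 0.556 -0.196  0.139]
scene yellow [ 20. 275.] 1960 mid [ 0.3866 -0.6139  0.0895] mean [ 0.3774 -0.6128  0.0893] [ 0.25  -0.668  0.067] [ 0.466 -0.564  0.103]
scene yellow [325. 261.] 10
[... 172 characters left out ...]
, np.float64(6.455)] 0.128
scene blue [228. 254.] 622 [array([ 0.635, -0.197]), array([0.173, 0.117]), np.float64(16.709)] 0.13
scene white [423. 107.] 5970 [array([0.159, 1.051]), array([0.03, 1.09]), np.float64(89.877)]
scene white [379. 182.] 664 [array([0.511, 0.526]), array([0.113, 0.295]), np.float64(32.238)]
scene white [463. 183.] 680 [array([0.756, 0.634]), array([0.013, 0.167]), np.float64(0.942)]
scene white [ 49. 201.] 654 [array([-0.069, -0.486]), array([0.16 , 0.354]), np.float64(84.744)]
scene white [328. 219.] 3216 [array([0.545, 0.233]), array([0.393, 0.255]), np.float64(6.652)]
scene white [235. 295.] 4555 [array([ 0.632, -0.177]), array([0.362, 0.187]), np.float64(16.085)]
```

View pics/crop.png

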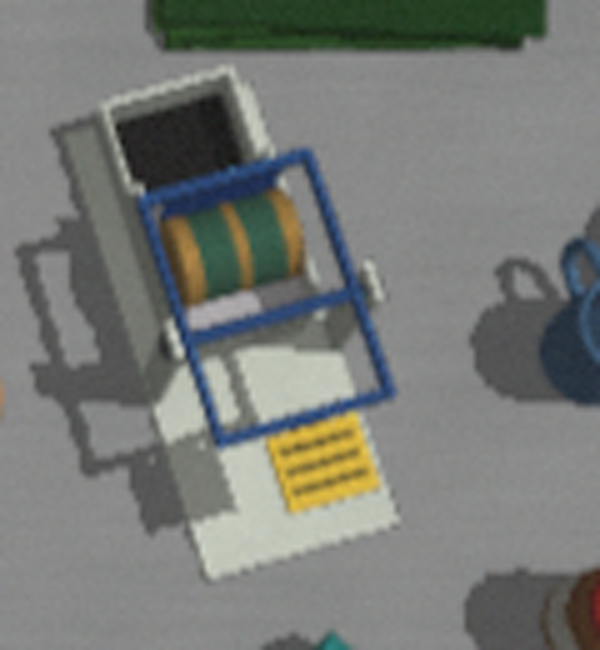

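The crop confirms it: the green tin with brass ends and band is at crop (230,245), lying in the feeder behind the blue gate. The yellow paddle is at crop (325,462).

- **Pad:** about (0.526, −0.2285), with measured z of 0.132–0.135 against 0.133 given.
- **Feeder yaw:** about 16°.

I'll shut the fingers and travel at z = 0.23.

>>> step_arm(deltas=[[0.314,0.451,0,0,0,-0.094],[0.314,0.451,0,0,0,-0.094],[0.314,0.451,0,0,0,-0.094],[0.314,0.451,0,0,0,-0.094],[0.314,0.451,0,0,0,-0.094],[0.314,0.451,0,0,0,-0.094],[0.314,0.451,0,0,0,-0.094],[0.314,0.451,0,0,0,-0.094],[0.314,0.451,0,0,0,-0.094],[0.314,0.451,0,0,0,-0.094],[0.314,0.451,0,0,0,-0.094],[0.314,0.451,0,0,0,-0.094],[0.314,0.451,0,0,0,-0.094],[0.314,0.451,0,0,0,-0.094],[0.314,0.451,0,0,0,-0.094],[0.314,0.451,0,0,0,-0.094],[0,0,0,0,0,0],[0,0,0,0,0,0],[0,0,0,0,0,0]], fingers=-1)

```text
time_s: 2.0
tcp_pos: [0.5231, -0.2303, 0.231]
orientation: [3.112, 0.429, -0.001]
wrist_force: [-0.1, 0.1, -0.6]
finger_gap: 0.0003
```

>>> step_arm(deltas=[[0,0.01,-0.29,0,0,0],[0,0.01,-0.29,0,0,0],[0,0,-0.29,0,0,0],[0,0,-0.29,0,0,0],[0,0,-0.29,0,0,0],[0,0,-0.25,0,0,0],[0,0,0,0,0,0],[0,0,0,0,0,0]])

```text
time_s: 2.8
tcp_pos: [0.5238, -0.2282, 0.1462]
orientation: [-3.112, -0.431, 0.0]
wrist_force: [-0.2, 0.1, 0.1]
finger_gap: -0.0002
```

```bash
python3 - <<'E'
from h import *
a=grab("scene"); save(a,"s1.png",(120,150,320,330),3)
b=grab("wrist")
x=cv2.imread("pics/s1.png"); y=cv2.resize(b["pixels"][...,::-1],(400,300)); x=cv2.resize(x,(400,360)); y=cv2.copyMakeBorder(y,0,60,0,0,cv2.BORDER_CONSTANT)
cv2.imwrite("pics/s1b.png",np.hstack([x,y]))
s=r.read_state(); print(s["tcp_pos"],s["wrist_force"])
E
```

```text
[ 0.52431032 -0.22842392  0.14705681] [ 0.20968401 -0.31435876 -0.19102031]
```

View pics/s1b.png

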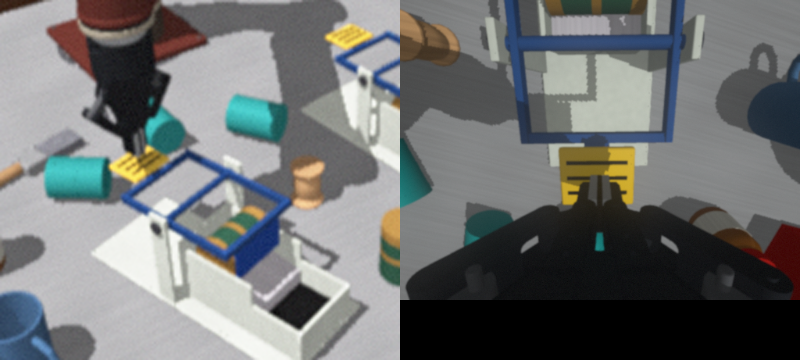

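The shut fingertips are over the middle of the green feeder's paddle: wrist view (598,182), paddle spanning 560–634 × 147–205. Nothing is touched yet. I'll press in stages.

>>> step_arm(deltas=[[0,0,-0.12,0,0,0],[0,0,-0.12,0,0,0],[0,0,-0.12,0,0,0],[0,0,-0.12,0,0,0],[0,0,-0.12,0,0,0],[0,0,-0.12,0,0,0],[0,0,0,0,0,0]])

```text
time_s: 3.6
tcp_pos: [0.524, -0.2281, 0.1097]
orientation: [-3.112, -0.431, -0.0]
wrist_force: [0.8, -0.1, 0.3]
finger_gap: 0.0003
```

The wrist force is lower than expected, so I'll look before pressing further.

```bash
python3 - <<'E'
from m import *
for i in range(3):
    s=r.read_state(); print(s["wrist_force"],s["ft_torque"],s["effort"])
    a=grab("scene")
measure("scene",a); save(a,"s2.png",(150,190,300,310),5)
E
```

```text
[ 0.82346586 -0.14170713  0.25899739] [ 0.03237657 -0.03437595  0.00933398] [ 4.83393052e-02 -5.64792073e+01 -1.79984115e+00 -3.53171253e+01
  2.65148899e-02 -3.23343126e-02 -2.50372128e-02]
[-0.59967405  0.27895902 -0.40668363] [-0.00791658  0.00323047  0.04850497] [-5.94247389e-02 -5.74280298e+01 -1.92458846e+00 -3.64907992e+01
  9.97939089e-03 -2.05386928e-01 -1.46889850e-02]
[ 0.36457651 -0.93706604 -0.09787431] [ 0.04806413 -0.00895685  0.00400933] [-7.51875713e-02 -5.76025128e+01 -1.93989068e+00 -3.66367114e+01
  8.50030192e-03 -1.16173073e-01 -5.81273896e-03]
scene yellow [294. 168.] 139 mid [0.4378 0.1862 0.1346] mean [0.4368 0.1858 0.1347] [0.41  0.159 0.128] [0.46  0.216 0.139]
scene yellow [189. 241.] 131 mid [ 0.5393 -0.2407  0.1123] mean [ 0.5358 -0.2363  0.1114] [ 0.507 -0.261  0.102] [ 0.556 -0.197  0.118]
scene yellow [ 20. 275.] 1981 mid [ 0.3872 -0.6137  0.0893] mean [ 0.3779 -0.6126  0.0891] [ 0.252 -0.668  0.065] [ 0.468 -0.563  0.104]
scene yellow [322. 262.] 155 mid [0.7742 0.0019 0.0821] mean [0.773  0.0029 0.0821] [ 0.745 -0.022  0.079] [0.798 0.03  0.085]
scene blue [333. 188.] 300 [array([0.549, 0.201]), array([0.167, 0.12 ]), np.float64(6.234)] 0.128
scene blue [236. 256.] 873 [array([ 0.621, -0.137]), array([0.17 , 0.238]), np.float64(15.888)] 0.133
scene white [423. 107.] 5984 [array([0.159, 1.05 ]), array([0.028, 1.091]), np.float64(89.904)]
scene white [463. 183.] 696 [array([0.756, 0.634]), array([0.013, 0.167]), np.float64(0.46)]
scene white [378. 183.] 640 [array([0.53 , 0.496]), array([0.113, 0.214]), np.float64(32.387)]
scene white [ 24. 211.] 814 [array([-0.077, -0.537]), array([0.173, 0.339]), np.float64(83.487)]
scene white [328. 220.] 3160 [array([0.544, 0.251]), array([0.371, 0.269]), np.float64(4.814)]
scene white [234. 295.] 4556 [array([ 0.639, -0.183]), array([0.353, 0.212]), np.float64(21.532)]
```

View pics/s2.png

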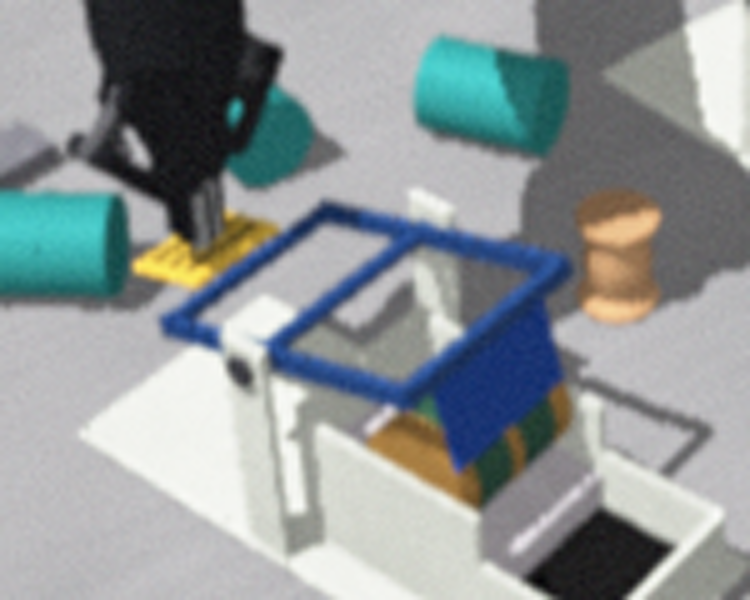

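The paddle is down (tips at crop (205,240)), the gate is rising (crop (500,380)), and the tin is still behind it. The wrist force shows only noise despite real contact, so I'll rely on geometry and pictures. Now I press on to z ≈ 0.093 and hold.

>>> step_arm(deltas=[[0,0,-0.11,0,0,0],[0,0,-0.11,0,0,0],[0,0,-0.12,0,0,0],[0,0,0,0,0,0],[0,0,0,0,0,0],[0,0,0,0,0,0],[0,0,0,0,0,0],[0,0,0,0,0,0],[0,0,0,0,0,0],[0,0,0,0,0,0],[0,0,0,0,0,0],[0,0,0,0,0,0],[0,0,0,0,0,0],[0,0,0,0,0,0],[0,0,0,0,0,0],[0,0,0,0,0,0],[0,0,0,0,0,0],[0,0,0,0,0,0]])

```text
time_s: 5.55
tcp_pos: [0.5242, -0.2283, 0.0939]
orientation: [3.112, 0.431, 0.001]
wrist_force: [-0.8, 0.2, 5.1]
finger_gap: -0.0
```

```bash
python3 - <<'E'
from m import *
s=r.read_state(); print(s["tcp_pos"],s["wrist_force"])
a=grab("scene"); save(a,"s3.png",(150,190,300,310),5)
E
```

```text
[ 0.52417433 -0.2282561   0.09387144] [-0.78687335  0.21770732  5.08535551]
```

View pics/s3.png

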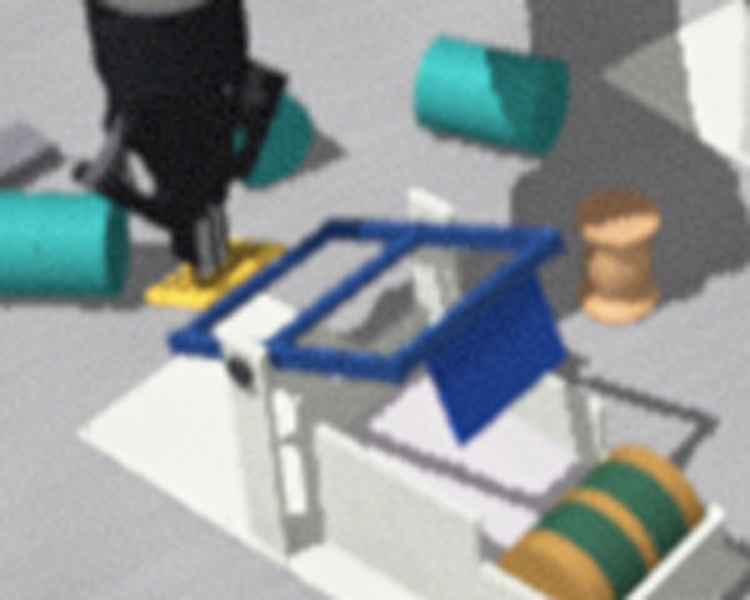

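The tin has rolled out and lies in the pocket (crop (615,530)), with the gate up and the paddle held at 5 N. Before releasing, I'll measure where the tin sits.

```bash
cat > t.py <<'E'
from h import *
def tin():
    f=grab("top"); W=pts(f); s=r.read_state()
    e=np.array([np.cos(np.radians(16)),np.sin(np.radians(16))]); n=np.array([-e[1],e[0]])
    O=np.array([.526,-.2285])+.16*e
    d=W[...,:2]-O; X=d@e; Y=d@n
    m=(X>.06)&(X<.128)&(abs(Y)<.038)&(W[...,2]>.063)
    print("t",s["time_s"],"tcp",s["tcp_pos"],"F",s["wrist_force"]); print("tin x",X[m].mean(),"range",X[m].min(),X[m].max(),"y",Y[m].min(),Y[m].max(),"top z",np.percentile(W[...,2][m],95),m.sum())
    return f
E
python3 -c "
from t import *
tin();tin()"
```

```text
t 5.65 tcp [ 0.52416587 -0.22829339  0.09383963] F [-0.2132806  -0.0126002   5.40441266]
tin x 0.09030712151310236 range 0.0660648234871674 0.11997227590311818 y -0.037823897934657624 0.037902965789776484 top z 0.08067154370591653 329
t 5.7 tcp [ 0.52414738 -0.22828974  0.09384049] F [-0.86037997  0.77197714  6.11161389]
tin x 0.09077132235083887 range 0.06642556232132518 0.12069724924152202 y -0.03789268560829465 0.037651711874458337 top z 0.08053855672735306 329
```

The tin centre is at x ≈ 92 mm and z ≈ 50 mm, and it's at rest. I'll let the paddle up gently and then lift clear.

>>> step_arm(deltas=[[0,0,-0.0,0,0,0],[0,0,0.1,0,0,0],[0,0,0.1,0,0,0],[0,0,0.1,0,0,0],[0,0,0.1,0,0,0],[0,0,0.1,0,0,0],[0,0,0.1,0,0,0],[0,0,0.1,0,0,0],[0,0,0.1,0,0,0],[0,0,0.1,0,0,0],[0,0,0.1,0,0,0],[0,0,0.3,0,0,0],[0,0,0.4,0,0,0],[0,0,0.4,0,0,0],[0,0,0.4,0,0,0],[0,0,0.4,0,0,0],[0,0,0,0,0,0],[0,0,0,0,0,0],[0,0,0,0,0,0],[0,0,0,0,0,0]])

```text
time_s: 7.7
tcp_pos: [0.5233, -0.2281, 0.2374]
orientation: [-3.111, -0.431, 0.002]
wrist_force: [0.7, -0.6, 0.1]
finger_gap: -0.0002
```

```bash
python3 - <<'E'
from t import *
from m import measure
tin(); a=grab("scene"); measure("scene",a); save(a,"s4.png",(100,130,400,330),2.6)
E
```

```text
t 7.75 tcp [ 0.52339745 -0.22807581  0.23744536] F [ 0.14222978  0.01271563 -0.97415628]
tin x 0.09088380725121903 range 0.06559906975018931 0.12079731733703936 y -0.03785270394800032 0.03799858067779048 top z 0.08057578835733539 327
scene yellow [294. 168.] 145 mid [0.4354 0.1846 0.1345] mean [0.436  0.1855 0.1345] [0.409 0.159 0.129] [0.461 0.218 0.138]
scene yellow [189. 231.] 276 mid [ 0.5283 -0.2289  0.1349] mean [ 0.5281 -0.2288  0.1348] [ 0.496 -0.261  0.13 ] [ 0.555 -0.196  0.138]
scene yellow [ 20. 275.] 1979 mid [ 0.3872 -0.6137  0.0895] mean [ 0.3779 -0.6127  0.0891] [ 0.253 -0.668  0.066] [ 0.469 -0.564  0.102]
scene yellow [322. 262.] 145 mid [0.7711 0.0032 0.082 ] mean [0.7709 0.0041 0.0821] [ 0.747 -0.023  0.079] [0.796 0.028 0.086]
scene blue [333. 188.] 303 [array([0.549, 0.2  ]), array([0.167, 0.119]), np.float64(5.948)] 0.128
scene blue [229. 254.] 603 [array([ 0.636, -0.195]), array([0.172, 0.118]), np.float64(16.268)] 0.13
scene white [423. 107.] 5986 [array([0.157, 1.05 ]), array([1.087, 0.031]), np.float64(0.068)]
scene white [379. 182.] 680 [array([0.51 , 0.528]), array([0.113, 0.289]), np.float64(32.211)]
scene white [463. 183.] 685 [array([0.757, 0.636]), array([0.016, 0.166]), np.float64(0.78)]
scene white [329. 220.] 3124 [array([0.547, 0.246]), array([0.374, 0.242]), np.float64(3.245)]
scene white [231. 259.] 601 [array([ 0.599, -0.165]), array([0.101, 0.265]), np.float64(64.743)]
scene white [232. 294.] 4292 [array([ 0.636, -0.186]), array([0.356, 0.187]), np.float64(18.509)]
```

View pics/s4.png

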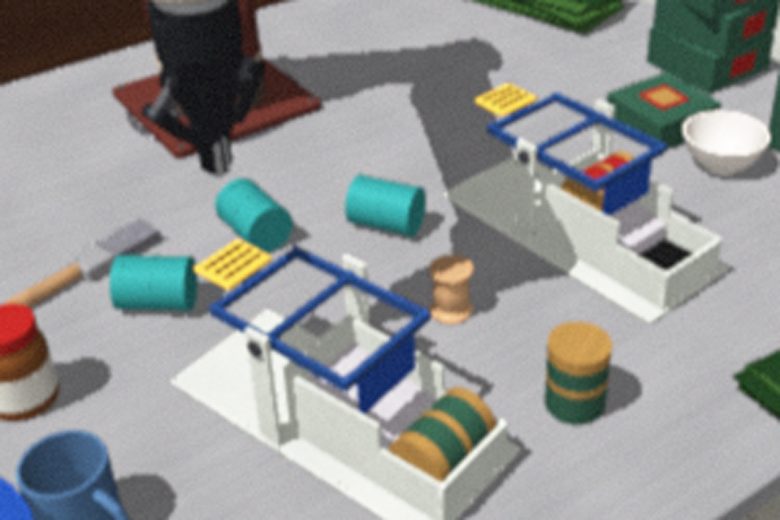

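The green tin is in the pocket (crop (445,435)). Its paddle is back at its starting height (0.135 as measured before the press) and the gate is shut. The red tin still waits behind its shut gate (crop (605,175)), and the arm is clear. Handing in.

```bash
python3 -c "
from rig import r
print(r.job_done())"
```

```text
the job is handed in; nothing more can be done
None
```

I released the green tin and handed the job in. I pressed the green feeder's paddle down with the shut fingertips and held it until the tin had rolled into the pocket. Then I eased it back up and lifted clear.

**Last checks:**
- **Green tin:** at rest about 91 mm along the feeder, with its centre about 50 mm up.
- **Green paddle:** back at its starting height, with the gate shut.
- **Red feeder:** the tin is still behind its gate, and its paddle height is unchanged.
- **Bystanders:** the ones in the last picture look where they were. I did not measure them individually.
- **Arm:** clear of everything, with the fingertips at z = 0.237 m.

**One disagreement:** partway down, the wrist force read about 0 N where I expected 3 N or more. The picture showed the paddle down and the gate rising, so I went on. With the paddle fully held it read 5–6 N, as expected.

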